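# Grip the tube in the four-jaw chuck and put the chuck key away

### The arm

A 7-joint arm with a two-finger parallel gripper is mounted at the origin on the work surface. World frame = base frame: x ahead of the robot, y to its left, z up, the work surface at z = 0. Lengths are in m, angles in rad, forces in N, time in s.
With the tool pointing down it reaches from about 0.4 to 0.925 m from the base axis. Payload 4.1 kg.
Tool frame: the origin (TCP) lies midway between the tips of the shut fingers; the grasp point (between the pads) lies 19 mm behind it (r.pinch_z is the distance from the TCP to the grasp point, in m); x points along the fingers, z is the direction in which the jaws open and shut, and the axes are right-handed (so a half turn about x gives the same grasp; the last joint's range is limited). The gripper opens to 85 mm and grips with 20 to 120 N. Pads are 22 mm wide; open, the fingers measure 114 mm over their backs; the gripper's body (76 mm by 85 mm) begins 54 mm behind the grasp point. The pads swing forward as they close: fully open they stand 13 mm farther back than shut.
Start: joints at [-1.323, 0.398, 0.045, 1.537, -0.019, 1.207, -0.051], TCP at [0.221, 0.611, 0.231] pointing down, gripper open.
Joint ranges: [-2.82, 2.82], [-0.49, 2.23], [-1.37, 1.46], [0, 2.46], [-1.36, 4.5], [0.23, 2], [-2.94, 2.94]. Speed limits (rad/s): [2.57, 2.57, 3.14, 3.14, 3.14, 3.14, 3.14].

### API

Orientations are given as a rotation vector (axis times angle).
In Python, from cell import r, viewer gives the robot as it stands.
- The arm moves only by the shell command python3 -m crank 'ROWS' [OPENING] [FORCE]. ROWS is JSON, a list of rows, each a list of 4 numbers: the shift along the tool's x, y, z in cm, then the turn about the tool's x in degrees. In form: [[dx, dy, dz, twist], ...]. A call has 1 to 10 rows; each row is the pose to reach, as a shift and turn from the pose measured when the call began, along the tool's axes at that moment; what a row does not reach only later rows make up. A row lasts 1/10 s, in which the tool goes at most 50 mm and 8.59 degrees, less where a joint would pass 70% of its speed; a pose out of reach is approached as far as the arm can. A call with a gripper value outside its range is refused whole. OPENING is the closure, from 0 (fully open) to 1 (shut), set as the call begins (- or left out, the last holds). The fingers move at their own pace and stop on an object; FORCE is the grip in N (left out, the last holds). Time passes only in rows, so rows that repeat a pose let the fingers close. It gives the time, the measured TCP pose, the force and the opening at its end, in the units of the state.
- r.sense(): the state, without advancing time (a new reading comes with each control period).
- viewer.capture(name): name is "side" or "top"; returns a dict with "pixels" (400x640x3 uint8, blue, green, red), "fovy" (degrees; the focal length in pixels is half the picture's height over the tangent of half this angle, whatever the lens; pixels are square), "cx", "cy" (the principal point, pixels), "extrinsics" (4x4, takes a point from camera to world coordinates). Camera axes: x right, y up, looking along -z (the intrinsics and any distortion apply to the point x, -y, -z); pixel columns grow to the right and rows downward; lengths in m; the calibration is good to about 2 mm. A picture is of the moment at which its call begins. There is no depth.
- r.job_done(): hands the job in, once; it reports no verdict.
The state is a dict: "t": time; "joint_positions": joint angles; "dq": joint speeds; "tau": joint torques, N m; "position": TCP position; "ee_rot": TCP orientation; "force": force on the tool from outside, world axes, zero at the start; "ft_torque": the same for the moment, N m; "gripper_width": finger opening in m.
Only numpy, scipy, OpenCV 4.12 (cv2) and the standard library are available. Lean on these libraries where they do the work, as an engineer would, in place of code of your own. Each camera call takes 0.05 s, during which the arm holds its last target. There are 200 camera calls.

### The job

The thin aluminium tube in the dividing head's four-jaw chuck is held by three jaws, but the top jaw is still backed off: fit the yellow T-handled chuck key all the way into the square socket on top of the chuck, feeling for the square, and turn it clockwise until that jaw grips the tube firmly, stopping there before the tube is crushed. Never leave the key in the chuck: take it out and stand it fully home in its own slot of the wooden rack, the one with the yellow label. Do not drop or lay down the key, and leave the other tools and parts where they are.

Things in the scene. Friction and masses are not known exactly. Their poses are not given: they have to be found in the camera images.
- head: green dividing head fixed to the bench, its spindle 112 mm up. Origin: on the bench, straight under the axis of the chuck's top jaw screw; x points along the spindle, out of the chuck's face. Steel four-jaw chuck, 160 mm diameter, x -34 to 34 mm, a 40 mm wide flat on its top at 189.5 mm. Casting: x -235 to -34 mm, up to 178 mm high, y -85 to 152 mm (crank on +y).
- socket (a point): mouth centre of the upright square socket, 13.4 mm wide, 21 mm deep, in the dark round head (26 mm) of the top jaw screw, sunk 2 mm in the chuck's top flat: 187.5 mm above the bench. How the square is turned varies and is NOT given (these axes are the chuck's): rest the key on it lightly and turn till it drops in, a quarter turn at most. The screw turns in place, it does not rise or sink.
- jaw_tip (a point): middle of the top jaw's gripping end (underside), x 55 mm in head; 137.0 mm above the bench when it just touches the tube, at the start 0.5 to 1.6 mm higher. Turning the screw clockwise seen from above closes this jaw, 5 mm a turn. That takes under 0.15 N m while the jaw is free; it meets the tube after 0.7 to 1.9 rad.
- nip (a joint): how far the key's pull is pressing the top jaw into the springy tube, in m: 0 while the jaw is free, then 0.8 mm per rad of the screw. From touching, the torque to hold the key climbs from 0.15 N m by 0.8 N m per rad: firm from 0.16 mm (0.3 N m; aim for 0.4 to 0.5), tube crushed at 0.64 mm (0.8 N m). Let go, it springs back to 0; the jaw stays clamped. Coarse reading: go by feel.
- tube_end (a point): centre of the outer end of the silver thin-walled tube held in the chuck, 50 mm diameter, its axis level, 112 mm above the bench.
- key: T-handled chuck key, 106 mm high, 0.28 kg, upright in a slot of the rack. Origin: centre of its tip's lower end; z up along the shank. Square tip 12 mm wide (sides along its x and y), 23 mm long, the last 2 mm tapered to 9 mm; round shank 16 mm thick up to 80 mm; yellow head 28 mm (x) by 18 mm (y), 80 to 106 mm up. Grip the head across its 18 mm (y).
- key_head (a point): centre of the key's yellow head, on its axis, 93 mm above the tip's end. A steel cross bar of 10 mm diameter runs through it along the key's x, 110 mm long, with yellow ends.
- rack: beech tool rack fixed to the bench, 76 mm (x) by 250 mm (y) by 60 mm high. Origin: centre of its underside. Three round upright slots in a row along y, 80 mm apart, each 21 mm wide and 50 mm deep, open at the top. Each carries a coloured label beside its mouth; which colour is where changes.
- slot_yellow: yellow label of the chuck key's own slot, empty at the start. Origin: centre of this slot's mouth on the rack's top, 60 mm above the bench; a tool that is fully home stands on the slot's floor, 50 mm below.
- slot_blue: blue label. Origin: centre of its slot's mouth. The chuck key stands in this slot at the start, fully down.
- slot_red: red label. Origin: centre of its slot's mouth. The box spanner stands in it.
- box_spanner: bystander: T-handled box spanner with a red round head, 107 mm high, shank 17 mm, bar 91 mm, standing in the red slot. Origin: centre of its lower end.
- drawer: bystander: frosted clear parts drawer with big washers, 140 mm (x) by 105 mm (y) by 50 mm high, on the bench. Origin: centre of its underside.
- offcut: bystander: short offcut of the same tube, 50 mm diameter, 90 mm high, standing on the bench. Origin: centre of its lower end.
- spanner: bystander: open-ended spanner, 180 mm long, lying on the bench along its x. Origin: underside, middle.
Not all that is in view belongs to the job. Leave any green look-alike of the key alone.

How it is judged:
By the outcome, as a careful person would: the job done as asked, in the order asked, and still so for the second after the job is handed in, with the robot touching nothing.
It also fails if it takes over 67 s, if anything falls off the work surface, if the arm or the gripper's body presses on something with over 40 N, if the wrist force passes 120 N, or if a joint passes its speed limit or range.

## Working session

There is one attempt and no reset: what is moved stays moved. The work goes in short steps, Python scripts to look and compute and a shell command to move; the robot and the scene stay as the last step left them, time stands still between calls to the robot, and variables do not carry over. Pictures are saved under pics/ and viewed, about 8 in all and at most 12, crops included, and the job is handed in when it is done.

```bash
mkdir -p pics; ls
cat > h.py <<'E'
import numpy as np, cv2
from cell import r, viewer
from scipy.spatial.transform import Rotation as R
def cap(n,f=None):
    c=viewer.capture(n); 
    if f: cv2.imwrite('pics/'+f,c['pixels'])
    return c
def ray(c,u,v):
    f=200/np.tan(np.radians(c['fovy'])/2); E=np.array(c['extrinsics'])
    d=E[:3,:3]@np.array([(u-c['cx'])/f,-(v-c['cy'])/f,-1]); return E[:3,3],d
def atz(c,u,v,z):
    o,d=ray(c,u,v); return o+d*(z-o[2])/d[2]
def proj(c,p):
    f=200/np.tan(np.radians(c['fovy'])/2); E=np.array(c['extrinsics'])
    q=E[:3,:3].T@(np.array(p)-E[:3,3]); return np.array([c['cx']-f*q[0]/q[2], c['cy']+f*q[1]/q[2]])
def tri(o1,d1,o2,d2):
    A=np.stack([d1,-d2],1); s=np.linalg.lstsq(A,o2-o1,rcond=None)[0]
    a,b=o1+s[0]*d1,o2+s[1]*d2; return (a+b)/2,np.linalg.norm(a-b)
E
python3 - <<'E'
from h import *
import pickle
for n in('top','side'):
    c=cap(n,n+'0.png'); print({k:(np.round(v,4).tolist() if k!='pixels' else v.shape) for k,v in c.items()}); pickle.dump(c,open(n+'0.pkl','wb'))
s=r.sense(); print(s, r.pinch_z); print(R.from_rotvec(s['ee_rot']).as_matrix().round(3))
E
```

```text
pics
{'pixels': (400, 640, 3), 'fovy': 55.3163, 'cx': 321.6107, 'cy': 193.8322, 'extrinsics': [[0.0109, 0.9828, -0.1843, 0.338], [-0.9999, 0.0095, -0.0086, -0.0206], [-0.0068, 0.1843, 0.9828, 1.1785], [0.0, 0.0, 0.0, 1.0]]}
{'pixels': (400, 640, 3), 'fovy': 42.5088, 'cx': 314.3745, 'cy': 197.1223, 'extrinsics': [[0.7476, 0.3854, -0.5409, -0.0731], [-0.6641, 0.4238, -0.6159, -0.7368], [-0.0081, 0.8197, 0.5727, 0.7842], [0.0, 0.0, 0.0, 1.0]]}
{'t': 0.1, 'joint_positions': array([-1.3230145 ,  0.39913297,  0.04505032,  1.53772405, -0.01870822,
        1.20690202, -0.05067969]), 'dq': array([ 0.00067942, -0.00185827,  0.00059171, -0.00101702, -0.00041769,
        0.00098205, -0.00025373]), 'tau': array([ 3.26328336e-03, -4.76261866e+01,  1.37015205e+00, -2.54949582e+01,
        1.20522967e-02,  4.95382003e-03,  1.50059805e-06]), 'position': array([0.22070996, 0.61079098, 0.2303713 ]), 'ee_rot': array([-0.95124621,  1.35488332,  0.94943051]), 'force': array([ 0.7072215 ,  0.34157265, -0.33499724]), 'ft_torque': array([ 0.00282679, -0.01124346,  0.01383377]), 'gripper_width': 0.08532154096276426} 0.0187
[[-0.    -0.941  0.34 ]
 [-0.002  0.34   0.941]
 [-1.    -0.    -0.002]]
```

View pics/top0.png

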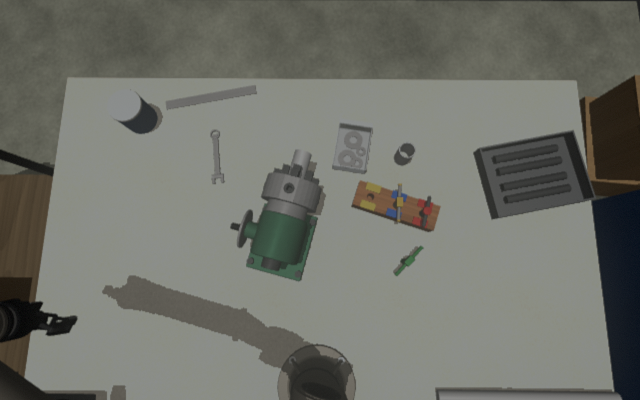

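View pics/side0.png

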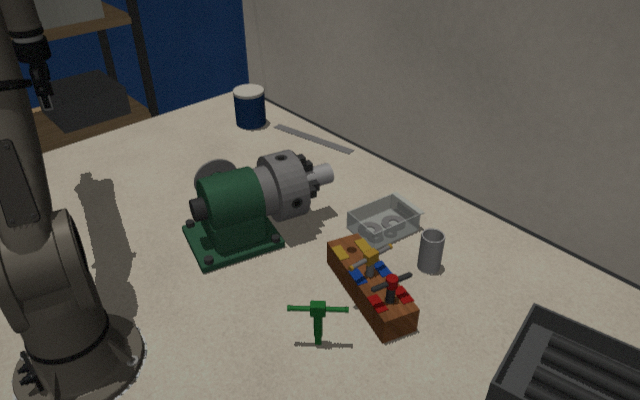

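Run:
```python
import cv2
a=cv2.imread('pics/top0.png');b=cv2.imread('pics/side0.png')
def g(im,x,y,w,h,s,n):
    c=cv2.convertScaleAbs(cv2.resize(im[y:y+h,x:x+w],None,fx=s,fy=s,interpolation=cv2.INTER_CUBIC),alpha=1.5)
    for i in range(x,x+w,10): cv2.putText(c,str(i),((i-x)*s,8),0,.3,(0,255,255));cv2.line(c,((i-x)*s,8),((i-x)*s,14),(0,255,255))
    for i in range(y,y+h,10): cv2.putText(c,str(i),(0,(i-y)*s+4),0,.3,(0,255,255));cv2.line(c,(18,(i-y)*s),(26,(i-y)*s),(0,255,255))
    cv2.imwrite(n,c)
g(a,258,145,188,95,4,'pics/topc.png'); g(b,255,145,170,195,3,'pics/sidec.png')
```

```text
(no output)
```

View pics/topc.png

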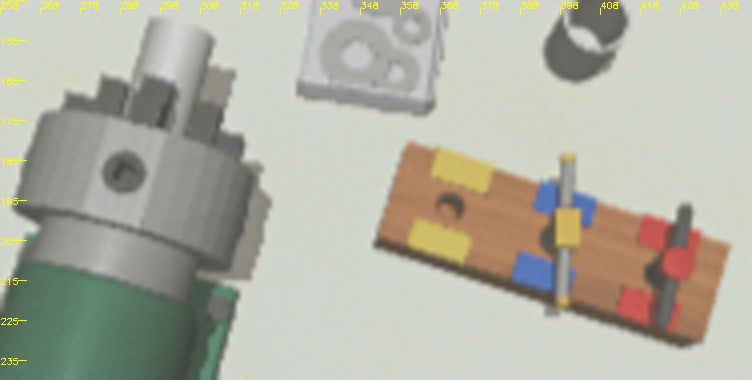

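View pics/sidec.png

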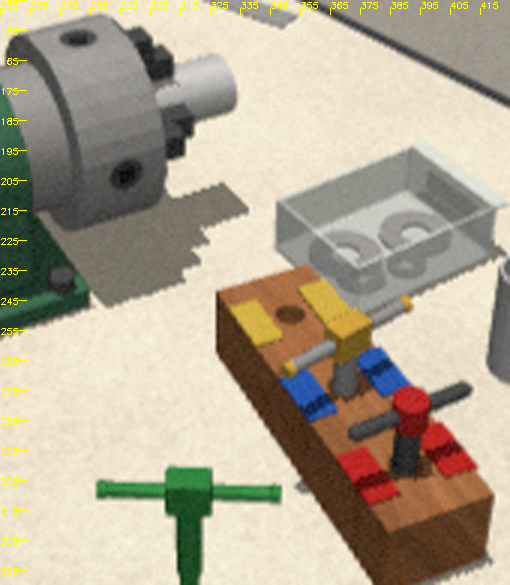

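Run:
```python
from h import *
import pickle
T=pickle.load(open('top0.pkl','rb'));S=pickle.load(open('side0.pkl','rb'))
tc=lambda x,y:((x+.5)/4-.5+258,(y+.5)/4-.5+145)
sc=lambda x,y:((x+.5)/3-.5+255,(y+.5)/3-.5+145)
for n,a,b,z in [('socket',(124,172),(79,39),.1875),('slotY',(449,207),(291,315),.06),('bar1',(567,157),(405,303),.103),('bar2',(561,303),(290,369),.103),('head',(566,229),(348,336),.103),
 ('rackTL',(408,143),(218,292),.06),('rackTR',(729,245),None,.06),('rackBR',(697,343),(493,494),.06),('rackBL',(377,243),None,.06),('tubeend',(180,28),(222,86),.112)]:
    p=atz(T,*tc(*a),z); 
    if b: q=atz(S,*sc(*b),z); t,e=tri(*ray(T,*tc(*a)),*ray(S,*sc(*b)))
    else: q=t=p*0;e=0
    print(n,p.round(4),q.round(4),t.round(4),round(e,4))
```

```text
socket [0.5397 0.0757 0.1875] [0.5385 0.0735 0.1875] [0.5401 0.0758 0.1858] 0.0003
slotY [ 0.5413 -0.1545  0.06  ] [ 0.5395 -0.1587  0.06  ] [ 0.5425 -0.1553  0.0559] 0.001
bar1 [ 0.5709 -0.2346  0.103 ] [ 0.5692 -0.2361  0.103 ] [ 0.5711 -0.2348  0.1012] 0.0004
bar2 [ 0.4653 -0.2276  0.103 ] [ 0.4651 -0.2301  0.103 ] [ 0.4661 -0.2284  0.101 ] 0.0013
head [ 0.5184 -0.2325  0.103 ] [ 0.5161 -0.2332  0.103 ] [ 0.5181 -0.2324  0.1015] 0.0014
rackTL [ 0.5898 -0.1244  0.06  ] [ 0.5182 -0.105   0.06  ] [ 0.5615 -0.107   0.0502] 0.0692
rackTR [ 0.5148 -0.3611  0.06  ] [ 0. -0.  0.] [ 0. -0.  0.] 0
rackBR [ 0.4421 -0.3344  0.06  ] [ 0.5124 -0.3634  0.06  ] [ 0.4663 -0.3544  0.0775] 0.0695
rackBL [ 0.5137 -0.1009  0.06  ] [ 0. -0.  0.] [ 0. -0.  0.] 0
tubeend [0.6621 0.0452 0.112 ] [0.6551 0.0385 0.112 ] [0.6634 0.0462 0.1051] 0.0018
```

```bash
cat >> h.py <<'E'
def go(p,yaw=None):
    "rows shift (cm,deg) to world TCP p with tool z (jaw axis) at yaw deg (mod 180)"
    s=r.sense(); M=R.from_rotvec(s['ee_rot']).as_matrix(); d=M.T@(np.array(p)-s['position'])*100
    y0=np.degrees(np.arctan2(M[1,2],M[0,2])); tw=0 if yaw is None else -((yaw-y0+90)%180-90)
    print('go',d.round(2),'twist',round(tw,2),'yaw0',round(y0,2))
def st():
    s=r.sense(); M=R.from_rotvec(s['ee_rot']).as_matrix()
    print('t',round(s['t'],2),'p',s['position'].round(4),'yaw',np.degrees(np.arctan2(M[1,2],M[0,2])).round(2),'tilt',M[:2,0].round(4),'q',s['joint_positions'].round(3),'F',s['force'].round(2),'T',s['ft_torque'].round(3),'w',round(s['gripper_width'],4))
E
python3 -c "
from h import *
go([.48,.22,.31],86.3)"
```

```text
go [ -7.91 -37.67 -27.96] twist -16.16 yaw0 70.14
```

```bash
python3 -m crank '[[-8,-5,-4,0],[-8,-38,-28,-16],[-8,-38,-28,-16],[-8,-38,-28,-16],[-8,-38,-28,-16],[-8,-38,-28,-16],[-8,-38,-28,-16],[-8,-38,-28,-16],[-8,-38,-28,-16],[-8,-38,-28,-16]]' 0.45
python3 -c "
from h import *
st();go([.518,-.232,.20],86.3)"
```

```text
t: 1.1
position: [0.484, 0.2155, 0.311]
ee_rot: [-1.159, 1.243, 1.157]
force: [1.0, 0.4, -0.6]
gripper_width: 0.047
t 1.1 p [0.484  0.2155 0.311 ] yaw 86.03 tilt [-0.0003 -0.0021] q [-0.758  0.133  0.289  1.713 -0.037  1.303  1.04 ] F [ 1.02  0.38 -0.6 ] T [ 0.003 -0.063  0.011] w 0.047
go [ 11.2   -6.49 -44.38] twist -0.27 yaw0 86.03
```

```bash
python3 -m crank '[[0,-5,-5,0],[0,-6.5,-44.4,0],[0,-6.5,-44.4,0],[2,-6.5,-44.4,0],[8,-6.5,-44.4,0],[11,-6.5,-44.4,0],[11,-6.5,-44.4,0],[11,-6.5,-44.4,0],[11,-6.5,-44.4,0],[11,-6.5,-44.4,0]]' 0.45
python3 - <<'E'
from h import *
st();go([.518,-.232,.0843],86.3)
import pickle
a=cap('top');b=cap('side')
A=cv2.resize(a['pixels'][150:240,340:450],None,fx=4,fy=4,interpolation=2);B=cv2.resize(b['pixels'][190:310,320:420],None,fx=3,fy=3,interpolation=2)
c=np.zeros((360,740,3),np.uint8);c[:,:440]=A;c[:360,440:]=B;cv2.imwrite('pics/a1.png',cv2.convertScaleAbs(c,alpha=1.6))
E
```

```text
t: 2.1
position: [0.5163, -0.2356, 0.2004]
ee_rot: [-1.157, 1.247, 1.156]
force: [-0.3, 1.1, 0.0]
gripper_width: 0.047
t 2.1 p [ 0.5163 -0.2356  0.2004] yaw 85.83 tilt [-0.0026 -0.0032] q [-0.125  0.322  0.592  1.787 -0.196  1.093  2.031] F [-0.31  1.08  0.02] T [-0.002 -0.01  -0.006] w 0.047
go [11.61 -0.17  0.41] twist -0.47 yaw0 85.83
```

View pics/a1.png

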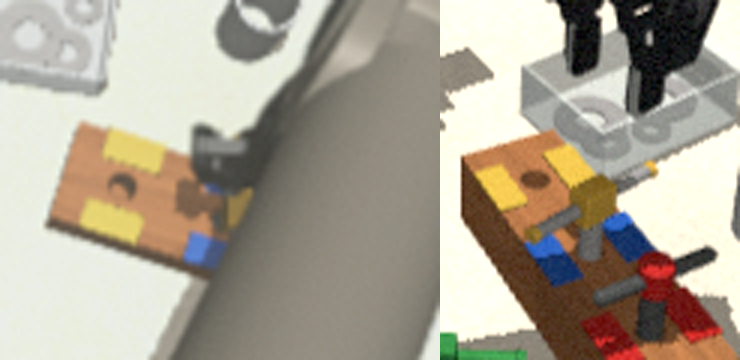

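Side view: fingers (right half, ~(580,60) and (645,100)) stand over the key head (~(592,200)); yellow slot empty. Descend and grip.

```bash
python3 -m crank '[[4,-0.1,0.4,-0.5],[8,-0.1,0.4,-0.5],[10.5,-0.1,0.4,-0.5],[11.7,-0.1,0.4,-0.5],[11.7,-0.1,0.4,-0.5],[11.7,-0.1,0.4,-0.5]]' 0.45
python3 -c "
from h import *
st()"
python3 -m crank '[[0,0,0,0],[0,0,0,0],[0,0,0,0],[0,0,0,0],[0,0,0,0],[0,0,0,0]]' 1 60
python3 -c "
from h import *
st()"
```

```text
t: 2.8
position: [0.5166, -0.2342, 0.0839]
ee_rot: [-1.161, 1.247, 1.158]
force: [0.8, -0.6, 0.4]
gripper_width: 0.0466
t 2.8 p [ 0.5166 -0.2342  0.0839] yaw 86.06 tilt [-0.0034 -0.0052] q [-0.07   0.462  0.532  1.894 -0.294  0.864  2.112] F [ 0.77 -0.62  0.35] T [0.02  0.027 0.058] w 0.0466
t: 3.4
position: [0.5181, -0.2344, 0.0858]
ee_rot: [-1.163, 1.245, 1.156]
force: [-0.1, 0.8, 6.6]
gripper_width: 0.017
t 3.4 p [ 0.5181 -0.2344  0.0858] yaw 86.07 tilt [-0.     -0.0055] q [-0.07   0.46   0.533  1.892 -0.294  0.865  2.112] F [-0.13  0.76  6.57] T [ 0.243  0.112 -0.031] w 0.017
```

```bash
python3 -m crank '[[-1,0,0,0],[-3,0,0,0],[-6,0,0,0],[-10,0,0,0],[-14,0,0,0],[-18,0,0,0],[-21,0,0,0],[-21,0,0,0],[-21,0,0,0],[-21,0,0,0]]' - 80
python3 - <<'E'
from h import *
st();go([.54,.06,.295],86)
b=cap('side');a=cap('top')
A=cv2.resize(a['pixels'][150:240,340:450],None,fx=4,fy=4,interpolation=2);B=cv2.resize(b['pixels'][150:290,300:410],None,fx=3,fy=3,interpolation=2)
c=np.zeros((420,770,3),np.uint8);c[:360,:440]=A;c[:,440:]=B;cv2.imwrite('pics/a2.png',cv2.convertScaleAbs(c,alpha=1.6))
E
```

```text
t: 4.4
position: [0.5169, -0.2327, 0.294]
ee_rot: [-1.16, 1.246, 1.159]
force: [0.3, -1.0, -2.5]
gripper_width: 0.0165
t 4.4 p [ 0.5169 -0.2327  0.294 ] yaw 86.07 tilt [-0.0033 -0.0043] q [-0.162  0.243  0.617  1.664 -0.14   1.282  1.983] F [ 0.3  -1.03 -2.49] T [0.012 0.05  0.024] w 0.0165
go [-0.23 -0.3  29.36] twist 0.07 yaw0 86.07
```

View pics/a2.png

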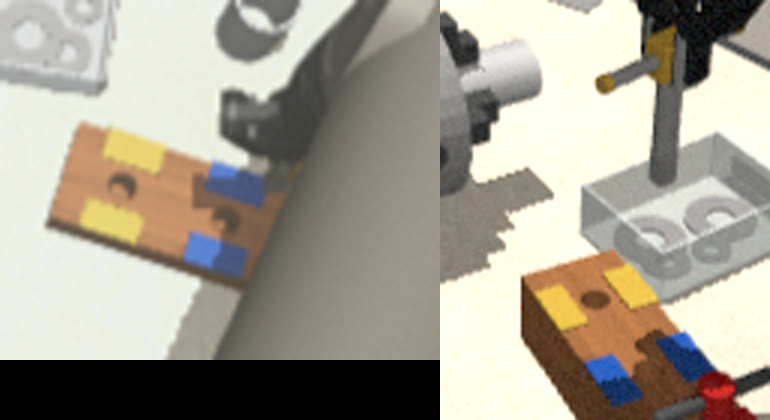

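```bash
python3 - <<'E'
from h import *
import pickle
S=pickle.load(open('side0.pkl','rb'))
for z in(.218,.218+.093): print(proj(S,[.5169,-.2327,z]))
for x,y,z in((663,180,.218),(665,55,.311)):
    u,v=(x-440+.5)/3-.5+300,(y+.5)/3-.5+150; print(u,v,atz(S,u,v,z))
E
python3 -m crank '[[0,0,2,0],[-0.3,-0.3,8,0],[-0.3,-0.3,14,-10],[-0.3,-0.3,20,-20],[-0.3,-0.3,26,-30],[-0.3,-0.3,29.4,-30],[-0.3,-0.3,29.4,-30],[-0.3,-0.3,29.4,-30],[-0.3,-0.3,29.4,-30],[-0.3,-0.3,29.4,-30]]'
python3 - <<'E'
from h import *
st();go([.5395,.0753,.275],116)
b=cap('side','s3.png')
B=cv2.resize(b['pixels'][100:200,240:370],None,fx=6,fy=6,interpolation=2);cv2.imwrite('pics/a3.png',cv2.convertScaleAbs(B,alpha=1.6))
E
```

```text
[374.14660792 209.61887672]
[377.25149997 166.83675141]
374.0 209.66666666666666 [ 0.51658912 -0.23261968  0.218     ]
374.6666666666667 168.0 [ 0.51071496 -0.23229784  0.311     ]
t: 5.5
position: [0.5399, 0.0585, 0.2948]
ee_rot: [-1.535, 0.968, 1.537]
force: [-0.3, -0.2, -2.6]
gripper_width: 0.0168
t 5.5 p [0.5399 0.0585 0.2948] yaw 115.92 tilt [-0.0048 -0.0059] q [-0.517  0.175  0.378  1.708 -0.062  1.277  1.898] F [-0.26 -0.16 -2.55] T [0.025 0.002 0.014] w 0.0168
go [ 1.98 -0.71  1.54] twist -0.08 yaw0 115.92
```

View pics/a3.png

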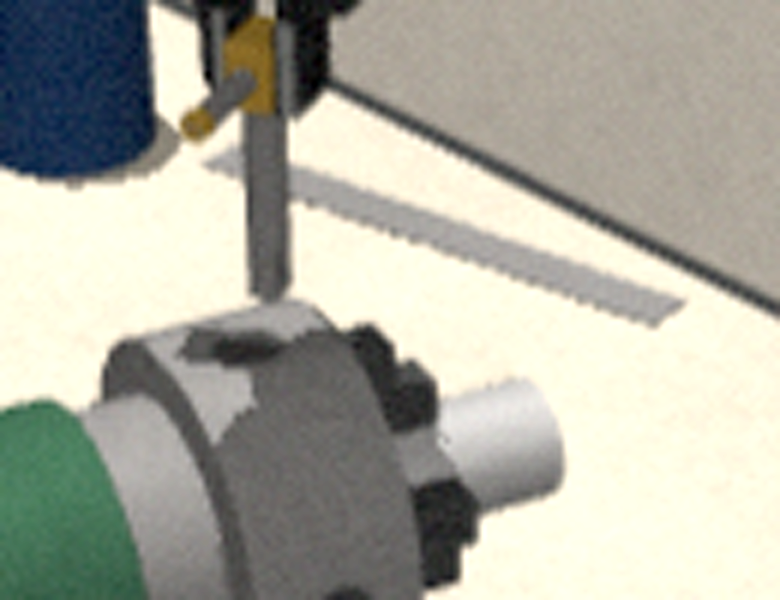

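Run:
```python
from h import *
import pickle
S=pickle.load(open('side0.pkl','rb'));T=pickle.load(open('top0.pkl','rb'))
print('pred tip',proj(S,[.5399,.0585,.219]), 'seen',284.6,148.9, atz(S,284.6,148.9,.219))
def blob(c,x,y,w,h,th):
    g=cv2.resize(cv2.GaussianBlur(cv2.cvtColor(c['pixels'],cv2.COLOR_BGR2GRAY),(3,3),0)[y:y+h,x:x+w],None,fx=8,fy=8,interpolation=2)
    n,l,s,ce=cv2.connectedComponentsWithStats((g<th).astype(np.uint8))
    for i in range(1,n):
        if s[i,4]>400: print(th,s[i,:5]/[8,8,8,8,64]+[x,y,0,0,0],(ce[i]+.5)/8-.5+[x,y],'->',atz(c,*((ce[i]+.5)/8-.5+[x,y]),.1875))
print('side');[blob(S,270,148,22,18,t) for t in(55,65,75,85)]
print('top');[blob(T,278,178,22,20,t) for t in(55,65,75,85)]
np.set_printoptions(linewidth=200)
print(cv2.cvtColor(S['pixels'],cv2.COLOR_BGR2GRAY)[150:166,272:292]);print(cv2.cvtColor(T['pixels'],cv2.COLOR_BGR2GRAY)[180:196,280:298])
```

```text
pred tip [285.04589417 147.77302786] seen 284.6 148.9 [0.53598225 0.05522453 0.219     ]
side
55 [276.375   155.875     9.125     4.375    30.96875] [280.51784813 157.48082745] -> [0.5382276  0.07488576 0.1875    ]
65 [275.625    155.375     10.875      5.125     42.984375] [280.5786305  157.40492094] -> [0.53854215 0.07505853 0.1875    ]
75 [275.25     155.        11.75       5.875     54.140625] [280.59745671 157.3578824 ] -> [0.53870539 0.07519465 0.1875    ]
85 [274.75   154.5     12.75     6.75    67.9375] [280.61453542 157.30252415] -> [0.53888898 0.07536272 0.1875    ]
top
65 [285.625    184.625      6.75       5.75      24.203125] [288.26561491 186.8851275 ] -> [0.54164841 0.07673915 0.1875    ]
75 [284.75    183.875     8.75      8.5      56.90625] [288.61377677 187.65674767] -> [0.53956863 0.0757589  0.1875    ]
85 [284.125  183.375   10.       9.625   74.4375] [288.58448783 187.68364295] -> [0.53949512 0.07583466 0.1875    ]
[[151 149 153 155 153 152 152 153 147 143 132 120 111 111 103  97  95  98 112 132]
 [154 152 149 151 146 144 137 130 120 113  92  93  93  95  98 100 1
[... 1679 characters left out ...]
 72  76 106 119 118 109]
 [103 112 115 100  72  73  62  49  51  61  58  55  67  69  96 117 117 106]
 [105 115 118  95  71  70  53  48  61  69  68  63  66  68  89 115 116 104]
 [107 116 119 103  70  70  56  53  67  70  69  69  69  68 101 117 110 103]
 [111 118 120 114  78  70  67  67  69  70  67  72  71  79 113 118 106 102]
 [113 118 120 119  98  77  72  72  74  70  70  70  78 101 119 116 104 102]
 [115 120 120 120 114 101  88  71  69  68  68  78  99 116 120 112 104 102]
 [118 120 120 120 118 117 112 100  98 100 104 106 115 121 120 111 103 103]
 [119 121 120 120 119 119 119 116 116 118 118 117 119 121 118 106 103 102]
 [120 121 120 120 119 120 120 117 119 120 118 118 120 120 116 104 102 102]]
```

```bash
python3 -c "
from h import *
go([.5392,.0756,.270],116)"
python3 -m crank '[[1,-0.4,0.8,0],[2,-0.8,1.6,0],[2.4,-0.8,1.6,0],[2.4,-0.8,1.6,0],[2.4,-0.8,1.6,0]]'
python3 -c "
from h import *
st();go([.5392,.0756,.2645],116)"
```

```text
go [ 2.5  -0.69  1.59] twist -0.11 yaw0 115.89
t: 6.05
position: [0.5401, 0.0758, 0.2708]
ee_rot: [-1.535, 0.969, 1.536]
force: [0.2, 0.7, -2.7]
gripper_width: 0.0166
t 6.05 p [0.5401 0.0758 0.2708] yaw 115.88 tilt [-0.0046 -0.006 ] q [-0.534  0.194  0.365  1.738 -0.068  1.228  1.871] F [ 0.16  0.66 -2.73] T [ 0.027 -0.025  0.043] w 0.0166
go [0.63 0.09 0.02] twist -0.12 yaw0 115.88
```

```bash
python3 -m crank '[[0.3,0.1,0,0],[0.6,0.1,0,0],[0.6,0.1,0,0]]'
python3 -m crank '[[0.15,0,0,0],[0.25,0,0,0],[0.35,0,0,0],[0.35,0,0,0]]'
python3 -c "
from h import *
st();go([.5392,.0756,.2645],116)"
```

```text
t: 6.35
position: [0.5389, 0.0751, 0.2645]
ee_rot: [-1.534, 0.969, 1.537]
force: [0.3, -0.7, -1.8]
gripper_width: 0.0171
t: 6.75
position: [0.5394, 0.0752, 0.2622]
ee_rot: [-1.535, 0.968, 1.535]
force: [-1.4, 0.1, 5.3]
gripper_width: 0.0164
t 6.75 p [0.5394 0.0752 0.2622] yaw 115.86 tilt [-0.0038 -0.0055] q [-0.532  0.199  0.365  1.753 -0.07   1.208  1.873] F [-1.44  0.12  5.28] T [-0.043  0.361  0.03 ] w 0.0164
go [-0.23  0.    0.05] twist -0.14 yaw0 115.86
```

```bash
python3 -m crank '[[0.12,0,0,4],[0.12,0,0,8],[0.12,0,0,12],[0.12,0,0,16],[0.12,0,0,20]]'
python3 -c "
from h import *
st()"
python3 -m crank '[[0.12,0,0,4],[0.12,0,0,8],[0.12,0,0,12],[0.12,0,0,16],[0.12,0,0,20]]'
python3 -c "
from h import *
st();go([.5392,.0756,.2645],116)"
```

```text
t: 7.25
position: [0.5402, 0.075, 0.2616]
ee_rot: [-1.285, 1.166, 1.281]
force: [1.3, 0.3, 2.3]
gripper_width: 0.0171
t 7.25 p [0.5402 0.075  0.2616] yaw 95.68 tilt [-0.0016 -0.0053] q [-0.568  0.202  0.407  1.755 -0.08   1.205  1.531] F [1.28 0.32 2.32] T [-0.095 -0.162  0.048] w 0.0171
t: 7.75
position: [0.5401, 0.0747, 0.2608]
ee_rot: [-1.024, 1.323, 1.019]
force: [-1.6, -0.9, 0.7]
gripper_width: 0.0169
t 7.75 p [0.5401 0.0747 0.2608] yaw 75.51 tilt [-0.0016 -0.0055] q [-0.604  0.205  0.451  1.757 -0.09   1.203  1.189] F [-1.65 -0.94  0.67] T [-0.085  0.313 -0.005] w 0.0169
go [-0.37  0.11  0.06] twist -40.49 yaw0 75.51
```

```bash
python3 -m crank '[[0.2,0.05,0.05,3],[0.2,0.05,0.05,6],[0.2,0.05,0.05,9],[0.2,0.05,0.05,12],[0.2,0.05,0.05,15]]'
python3 -c "
from h import *
st()"
python3 -m crank '[[0.2,0,0.0,3],[0.2,0,0,6],[0.2,0,0,9],[0.2,0,0,12],[0.2,0,0,15]]'
python3 -c "
from h import *
st();go([.5392,.0756,.2645],116)"
```

```text
t: 8.25
position: [0.5393, 0.0749, 0.2582]
ee_rot: [-0.824, 1.416, 0.818]
force: [-1.1, -1.2, -2.4]
gripper_width: 0.0169
t 8.25 p [0.5393 0.0749 0.2582] yaw 60.38 tilt [-0.0029 -0.0063] q [-0.633  0.21   0.485  1.762 -0.098  1.199  0.933] F [-1.14 -1.17 -2.43] T [-0.185  0.14  -0.026] w 0.0169
t: 8.75
position: [0.5388, 0.0741, 0.2554]
ee_rot: [-0.623, 1.488, 0.613]
force: [-0.3, -1.5, -2.7]
gripper_width: 0.0172
t 8.75 p [0.5388 0.0741 0.2554] yaw 45.27 tilt [-0.0041 -0.0081] q [-0.662  0.215  0.52   1.767 -0.106  1.195  0.679] F [-0.32 -1.54 -2.66] T [-0.32   0.049  0.159] w 0.0172
go [-0.91  0.08  0.13] twist -70.73 yaw0 45.27
```

```bash
python3 -m crank '[[0.4,0.05,0.05,0],[0.8,0.05,0.05,0],[1.2,0.05,0.05,0],[1.5,0.05,0.05,0],[1.5,0.05,0.05,0]]'
python3 -c "
from h import *
st()"
```

```text
t: 9.25
position: [0.5395, 0.074, 0.244]
ee_rot: [-0.623, 1.486, 0.614]
force: [-5.1, -1.1, 18.4]
gripper_width: 0.0169
t 9.25 p [0.5395 0.074  0.244 ] yaw 45.32 tilt [-0.0021 -0.0073] q [-0.658  0.225  0.519  1.782 -0.113  1.169  0.685] F [-5.06 -1.1  18.44] T [-0.54   1.628  0.167] w 0.0169
```

```bash
python3 -m crank '[[0.1,0.07,-0.05,2],[0.2,0.07,-0.05,4],[0.3,0.07,-0.05,6],[0.3,0.07,-0.05,4],[0.3,0.07,-0.05,4]]'
python3 -c "
from h import *
st()"
python3 - <<'E'
from h import *
b=cap('side','s4.png')
B=cv2.resize(b['pixels'][110:200,240:360],None,fx=6,fy=6,interpolation=2);cv2.imwrite('pics/a4.png',cv2.convertScaleAbs(B,alpha=1.8))
E
```

```text
t: 9.75
position: [0.5389, 0.0739, 0.2426]
ee_rot: [-0.57, 1.499, 0.561]
force: [-2.0, -0.5, 7.2]
gripper_width: 0.0168
t 9.75 p [0.5389 0.0739 0.2426] yaw 41.4 tilt [-0.0012 -0.0068] q [-0.666  0.225  0.529  1.786 -0.116  1.165  0.62 ] F [-1.98 -0.54  7.22] T [-0.263  0.673  0.078] w 0.0168
```

View pics/a4.png

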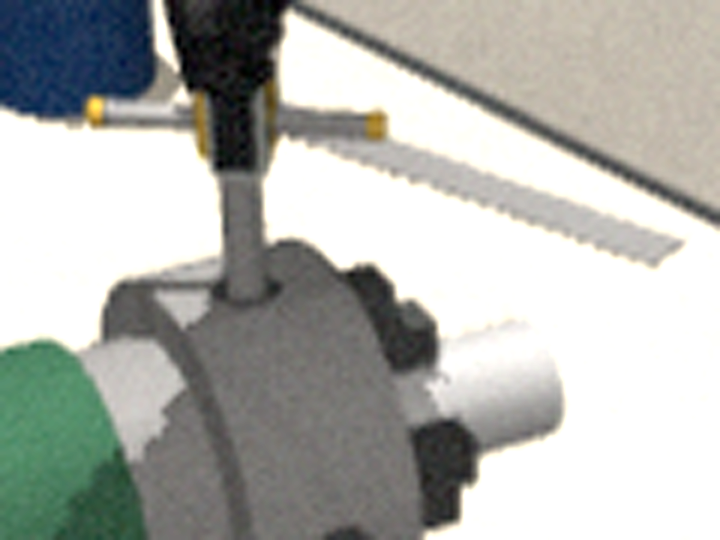

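```bash
python3 -m crank '[[0.2,0.03,0.03,4],[0.2,0.03,0.03,8],[0.2,0.03,0.03,12],[0.2,0.03,0.03,12]]'
python3 -c "
from h import *
st();go([.539,.0745,.2425])"
python3 -m crank '[[0.1,0,0,4],[0.1,0,0,8],[0.1,0,0,12],[0.1,0,0,12]]'
python3 -c "
from h import *
st();go([.539,.0745,.2425])"
```

```text
t: 10.2
position: [0.5386, 0.0738, 0.2423]
ee_rot: [-0.407, 1.537, 0.397]
force: [-5.5, -1.6, 10.3]
gripper_width: 0.0166
t 10.2 p [0.5386 0.0738 0.2423] yaw 29.36 tilt [-0.002  -0.0066] q [-0.692  0.229  0.56   1.787 -0.125  1.165  0.419] F [-5.46 -1.59 10.33] T [-0.332  1.279  0.052] w 0.0166
go [-0.02  0.04  0.07] twist 0 yaw0 29.36
t: 10.6
position: [0.5381, 0.0737, 0.2423]
ee_rot: [-0.242, 1.562, 0.234]
force: [-3.6, -1.8, 7.5]
gripper_width: 0.0168
t 10.6 p [0.5381 0.0737 0.2423] yaw 17.36 tilt [-0.0034 -0.0061] q [-0.717  0.232  0.592  1.788 -0.134  1.167  0.218] F [-3.56 -1.78  7.48] T [-0.118  1.137  0.135] w 0.0168
go [-0.02  0.05  0.11] twist 0 yaw0 17.36
```

```bash
python3 -m crank '[[0,0,0,4],[0,0,0,8],[0,0,0,8]]' >/dev/null
python3 -c "
from h import *
st()"
python3 -m crank '[[0,0,0,4],[0,0,0,8],[0,0,0,8]]' >/dev/null
python3 -c "
from h import *
st()"
python3 -m crank '[[0,0,0,4],[0,0,0,8],[0,0,0,8]]' >/dev/null
python3 -c "
from h import *
st()"
```

```text
t 10.9 p [0.5376 0.0739 0.2424] yaw 9.42 tilt [-0.0044 -0.006 ] q [-0.735  0.235  0.613  1.788 -0.14   1.169  0.086] F [-2.5  -0.32  2.1 ] T [-0.082  0.618  0.051] w 0.0166
t 11.2 p [0.5373 0.074  0.2424] yaw 1.55 tilt [-0.0051 -0.0059] q [-0.752  0.238  0.634  1.789 -0.146  1.17  -0.046] F [-1.76 -1.31  2.64] T [-0.055  0.6    0.106] w 0.017
t 11.5 p [0.5371 0.0741 0.2424] yaw -6.31 tilt [-0.0058 -0.0057] q [-0.77   0.241  0.656  1.789 -0.153  1.171 -0.177] F [-2.26 -0.05  3.  ] T [0.059 0.662 0.116] w 0.0168
```

```bash
python3 -m crank '[[0,0,0,4],[0,0,0,8],[0,0,0,8]]' >/dev/null
python3 -c "
from h import *
st()"
python3 -m crank '[[0,0,0,4],[0,0,0,8],[0,0,0,8]]' >/dev/null
python3 -c "
from h import *
st()"
```

```text
t 11.8 p [0.5369 0.0743 0.2424] yaw -14.14 tilt [-0.0063 -0.0055] q [-0.788  0.244  0.679  1.79  -0.16   1.172 -0.306] F [-3.26  0.6   2.64] T [0.083 0.642 0.103] w 0.0165
t 12.1 p [0.5367 0.0746 0.2424] yaw -21.94 tilt [-0.0067 -0.0053] q [-0.806  0.248  0.701  1.79  -0.168  1.173 -0.436] F [-2.73 -0.3   2.89] T [0.147 0.738 0.058] w 0.0168
```

```bash
python3 -m crank '[[0,0,0,4],[0,0,0,8],[0,0,0,8]]' >/dev/null
python3 -c "
from h import *
st()"
```

```text
t 12.4 p [0.5365 0.0748 0.2424] yaw -29.72 tilt [-0.0071 -0.0051] q [-0.824  0.252  0.725  1.791 -0.176  1.174 -0.564] F [-2.3   1.65  3.18] T [0.196 0.716 0.209] w 0.0169
```

```bash
python3 -m crank '[[0,0,0,3],[0,0,0,5],[0,0,0,5]]' >/dev/null
python3 -c "
from h import *
st()"
python3 -c "
from h import *
cap('side')
st()"
```

```text
t 12.7 p [0.5364 0.0751 0.2424] yaw -34.48 tilt [-0.0073 -0.005 ] q [-0.836  0.255  0.739  1.791 -0.181  1.175 -0.643] F [-2.25  0.12  2.78] T [0.225 0.702 0.265] w 0.0169
t 12.75 p [0.5364 0.075  0.2424] yaw -34.49 tilt [-0.0073 -0.005 ] q [-0.836  0.255  0.739  1.791 -0.181  1.175 -0.643] F [-2.13  0.48  3.03] T [0.161 0.69  0.295] w 0.0165
```

```bash
python3 -m crank '[[0,0,0,3],[0,0,0,5],[0,0,0,5]]' >/dev/null
python3 -c "
from h import *
st()
cap('side');st()"
```

```text
t 13.05 p [0.5364 0.0752 0.2424] yaw -39.33 tilt [-0.0075 -0.0048] q [-0.848  0.258  0.754  1.791 -0.186  1.175 -0.723] F [-2.53  0.48  1.8 ] T [0.259 0.724 0.392] w 0.0168
t 13.1 p [0.5364 0.0752 0.2424] yaw -39.33 tilt [-0.0075 -0.0048] q [-0.848  0.258  0.754  1.791 -0.186  1.175 -0.723] F [-2.67  0.45  3.57] T [0.198 0.735 0.39 ] w 0.0166
```

```bash
python3 -m crank '[[0,0,0,2],[0,0,0,4],[0,0,0,4],[0,0,0,4]]' >/dev/null
python3 -c "
from h import *
st()
cap('side');st()"
```

```text
t 13.5 p [0.5363 0.0754 0.2424] yaw -43.22 tilt [-0.0076 -0.0046] q [-0.857  0.26   0.767  1.791 -0.19   1.176 -0.786] F [-2.71  0.8   3.34] T [0.311 0.718 0.389] w 0.0167
t 13.55 p [0.5363 0.0754 0.2424] yaw -43.24 tilt [-0.0075 -0.0046] q [-0.857  0.26   0.767  1.791 -0.19   1.176 -0.787] F [-2.95  0.36  2.67] T [0.36  0.706 0.412] w 0.0169
```

```bash
python3 -m crank '[[0,0,0,2],[0,0,0,3],[0,0,0,3],[0,0,0,3]]' >/dev/null
python3 -c "
from h import *
st()
cap('side');st()"
```

```text
t 13.95 p [0.5363 0.0755 0.2424] yaw -46.19 tilt [-0.0076 -0.0045] q [-0.864  0.262  0.776  1.791 -0.194  1.176 -0.835] F [-2.94  0.61  2.31] T [0.349 0.669 0.418] w 0.0167
t 14.0 p [0.5363 0.0755 0.2424] yaw -46.19 tilt [-0.0076 -0.0044] q [-0.864  0.262  0.776  1.791 -0.194  1.176 -0.835] F [-3.25  0.65  3.05] T [0.363 0.717 0.462] w 0.0163
```

```bash
python3 -m crank '[[0,0,0,-5],[0,0,0,-10],[0,0,0,-10]]' >/dev/null
python3 -c "
from h import *
st()"
python3 -m crank '[[0,0,0,-4],[0,0,0,-8],[0,0,0,-8]]' >/dev/null
python3 -c "
from h import *
st()"
```

```text
t 14.3 p [0.5364 0.0751 0.2424] yaw -36.24 tilt [-0.0074 -0.0045] q [-0.839  0.255  0.744  1.791 -0.182  1.175 -0.672] F [-2.17  0.68  1.81] T [0.134 0.635 0.281] w 0.0168
t 14.6 p [0.5365 0.0747 0.2424] yaw -28.38 tilt [-0.0072 -0.0045] q [-0.82   0.251  0.719  1.791 -0.174  1.174 -0.542] F [-1.89 -0.55  2.44] T [0.117 0.56  0.146] w 0.0169
```

```bash
python3 -m crank '[[0,0,0,-3],[0,0,0,-5],[0,0,0,-5]]' >/dev/null
python3 -c "
from h import *
st();cap('side');st()"
```

```text
t 14.9 p [0.5366 0.0745 0.2424] yaw -23.57 tilt [-0.0069 -0.0046] q [-0.808  0.248  0.705  1.79  -0.17   1.173 -0.462] F [-2.86  0.4   1.97] T [0.04  0.548 0.054] w 0.0172
t 14.95 p [0.5366 0.0745 0.2424] yaw -23.57 tilt [-0.0069 -0.0046] q [-0.808  0.248  0.705  1.79  -0.17   1.173 -0.462] F [-2.23  0.86  1.78] T [0.13  0.572 0.031] w 0.0168
```

```bash
python3 -m crank '[[-0.3,0,0,0],[-0.8,0,0,0],[-1.3,0,0,0],[-1.8,0,0,0],[-2.3,0,0,0]]'
python3 -c "
from h import *
st()"
python3 -m crank '[[-1,0,0,0],[-2.5,0,0,0],[-2.5,0,0,0]]'
python3 -c "
from h import *
st();go([.5405,-.1555,.29],-4)"
```

```text
t: 15.45
position: [0.5373, 0.0744, 0.2665]
ee_rot: [0.319, 1.551, -0.328]
force: [0.6, 0.1, -1.3]
gripper_width: 0.0171
t 15.45 p [0.5373 0.0744 0.2665] yaw -23.59 tilt [-0.0055 -0.0047] q [-0.817  0.227  0.711  1.757 -0.153  1.221 -0.477] F [ 0.57  0.09 -1.3 ] T [-0.052 -0.048  0.005] w 0.0171
t: 15.75
position: [0.5395, 0.0743, 0.2945]
ee_rot: [0.321, 1.545, -0.326]
force: [-0.1, -1.1, -2.0]
gripper_width: 0.0168
t 15.75 p [0.5395 0.0743 0.2945] yaw -23.62 tilt [ 0.0004 -0.0032] q [-0.825  0.205  0.716  1.716 -0.137  1.273 -0.491] F [-0.11 -1.06 -2.05] T [ 0.054 -0.034 -0.009] w 0.0168
go [  0.52 -21.01   9.3 ] twist -19.62 yaw0 -23.62
```

```bash
python3 -m crank '[[0,-4,2,0],[0,-9,4,0],[0,-14,6,0],[0,-18,8,0],[2,-20,9,0],[6,-21,9.3,0],[10,-21,9.3,0],[13,-21,9.3,0],[14,-21,9.3,0],[14,-21,9.3,0]]'
python3 - <<'E'
from h import *
st();go([.5408,-.156,.151])
b=cap('side','s5.png');a=cap('top')
s=r.sense()['position']; print('tip pred',proj(b,s-[0,0,.0759]))
B=cv2.resize(b['pixels'][190:290,310:410],None,fx=4,fy=4,interpolation=2);A=cv2.resize(a['pixels'][170:230,340:440],None,fx=4,fy=4,interpolation=2)
c=np.zeros((400,800,3),np.uint8);c[:,:400]=B;c[:240,400:]=A;cv2.imwrite('pics/a5.png',cv2.convertScaleAbs(c,alpha=1.6))
E
```

```text
t: 16.75
position: [0.5399, -0.1556, 0.1543]
ee_rot: [0.32, 1.548, -0.326]
force: [0.3, -0.1, -1.6]
gripper_width: 0.017
t 16.75 p [ 0.5399 -0.1556  0.1543] yaw -23.61 tilt [-0.0022 -0.0033] q [-0.395  0.407  0.763  1.852 -0.324  1.013  0.089] F [ 0.28 -0.1  -1.58] T [-0.054 -0.036 -0.02 ] w 0.017
go [ 0.33 -0.    0.1 ] twist 0 yaw0 -23.61
tip pred [351.96063826 241.14054976]
```

View pics/a5.png

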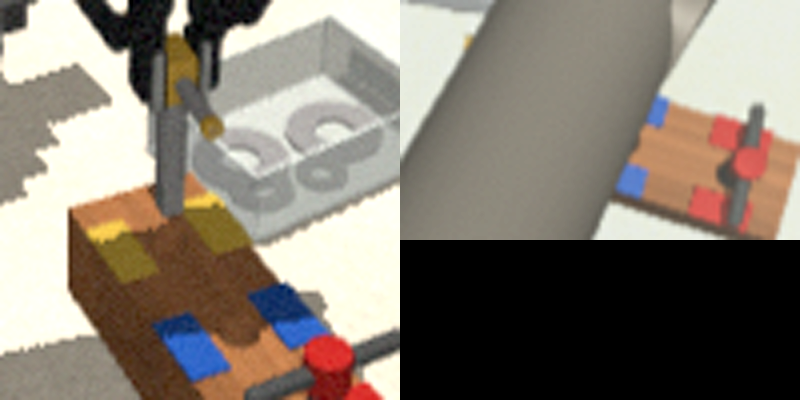

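```bash
python3 -m crank '[[0.7,0.05,0.1,0],[1.4,0.1,0.1,0],[2.1,0.1,0.1,0],[2.8,0.1,0.1,0],[2.8,0.1,0.1,0]]'
python3 - <<'E'
from h import *
st();go([.5405,-.1565,.09])
E
```

```text
t: 17.35
position: [0.5451, -0.1567, 0.1335]
ee_rot: [0.323, 1.54, -0.324]
force: [-7.5, 2.4, 27.1]
gripper_width: 0.0168
t 17.35 p [ 0.5451 -0.1567  0.1335] yaw -23.64 tilt [ 0.0066 -0.0018] q [-0.375  0.438  0.745  1.865 -0.356  0.969  0.114] F [-7.53  2.38 27.14] T [0.96  1.91  0.029] w 0.0168
go [ 4.34 -0.17 -0.46] twist 0 yaw0 -23.64
```

```bash
python3 -m crank '[[-0.5,0,0,0],[-1,0,-0.4,0],[-1.2,0,-0.4,0]]'
python3 - <<'E'
from h import *
import pickle
st()
S=pickle.load(open('side0.pkl','rb'));T=pickle.load(open('top0.pkl','rb'))
for n,c,x0,y0,x1,y1 in(('top',T,350,175,390,220),('side',S,322,232,375,275)):
    im=c['pixels'][y0:y1,x0:x1]; hsv=cv2.cvtColor(im,cv2.COLOR_BGR2HSV)
    m=cv2.inRange(hsv,(22,110,60),(35,255,255)); k,l,s,ce=cv2.connectedComponentsWithStats(m)
    P=[]
    for i in range(1,k):
        if s[i,4]>15: p=atz(c,*(ce[i]+[x0,y0]),.06);P.append(p);print(n,s[i],ce[i]+[x0,y0],p.round(4))
    print('mid',np.mean(P[:2],0).round(4))
for n,c,x0,y0,x1,y1 in(('top',T,363,190,377,203),('side',S,344,243,360,257)):
    g=cv2.GaussianBlur(cv2.cvtColor(c['pixels'],cv2.COLOR_BGR2GRAY),(3,3),0)[y0:y1,x0:x1]
    g=cv2.resize(g,None,fx=8,fy=8,interpolation=2)
    for th in (50,60,68):
        k,l,s,ce=cv2.connectedComponentsWithStats((g<th).astype(np.uint8))
        for i in range(1,k):
            if s[i,4]>400: q=(ce[i]+.5)/8-.5+[x0,y0];print(n,th,s[i]/8,q,atz(c,*q,.06).round(4))
    print(cv2.cvtColor(c['pixels'],cv2.COLOR_BGR2GRAY)[y0:y1,x0:x1])
E
```

```text
t: 17.65
position: [0.5407, -0.1548, 0.1453]
ee_rot: [0.323, 1.54, -0.324]
force: [-0.3, -0.3, -3.0]
gripper_width: 0.0166
t 17.65 p [ 0.5407 -0.1548  0.1453] yaw -23.64 tilt [ 0.006  -0.0015] q [-0.39   0.414  0.756  1.865 -0.338  0.988  0.099] F [-0.27 -0.27 -2.96] T [-0.021  0.004  0.016] w 0.0166
top [ 16   8  15  10 100] [373.  187.5] [ 0.5684 -0.1642  0.06  ]
top [ 10  25  16  11 111] [367.3963964  204.90990991] [ 0.5156 -0.1469  0.06  ]
mid [ 0.542  -0.1555  0.06  ]
side [ 33   6  20  15 131] [363.3129771  244.95419847] [ 0.5692 -0.1646  0.06  ]
side [ 10  14  17  14 130] [339.91538462 252.41538462] [ 0.5147 -0.1482  0.06  ]
mid [ 0.5419 -0.1564  0.06  ]
top 68 [  5.375   3.75    5.375   4.625 111.125] [370.92006468 195.20859111] [ 0.5449 -0.1577  0.06  ]
[[ 96  97  96  97  93 100 108 104 112 121 121 122 122 123]
 [ 96  95  95  96  96  97  98  95 100 102  99 111 120 121]
 [ 94  95  95  96  95  95  92  91  93  93  92  99 102 102]
 [ 93  94  95  95  91  80  72  70  73  81  91  96  94  93]
 [ 92  92  92  92  79  63  55  55  56  63  78  94  96  97]
 [ 90  91  92  89  68  63  58  5
[... 991 characters left out ...]
  74  79  85  87  75  78 112]
 [ 82  82  82  67  60  49  48  54  51  51  65  77  87  81  66  93]
 [ 83  83  75  52  39  42  46  43  46  44  45  49  72  87  84  77]
 [ 85  81  73  40  40  40  45  44  38  44  43  39  58  82  85  83]
 [102  91  74  44  41  44  47  46  45  38  42  40  55  83  88  83]
 [119 105  83  68  47  42  44  44  46  46  45  49  69  81  87  85]
 [118 112  89  84  67  62  54  55  52  49  62  68  79  80  84  84]
 [116 117 104  89  84  83  76  69  69  72  82  79  78  81  82  83]
 [116 115 116 106  92  81  80  83  79  81  82  77  79  82  86  85]
 [120 119 117 117 104  83  81  82  83  79  81  86  80  79  79  81]
 [117 116 116 117 112  83  84  82  81  81  83  82  81  81  80  80]]
```

```bash
python3 -c "
from h import *
go([.5388,-.1573,.140])"
```

```text
go [ 0.53 -0.31 -0.08] twist 0 yaw0 -23.64
```

```bash
python3 -m crank '[[0,-0.3,-0.1,0],[0.5,-0.3,-0.1,0],[0.8,-0.3,-0.1,0],[1.1,-0.3,-0.1,0],[1.4,-0.3,-0.1,0],[1.5,-0.3,-0.1,0]]'
python3 -c "
from h import *
st();go([.5388,-.1573,.10])"
```

```text
t: 18.25
position: [0.5384, -0.1571, 0.1297]
ee_rot: [0.323, 1.541, -0.324]
force: [0.4, -0.4, -2.7]
gripper_width: 0.017
t 18.25 p [ 0.5384 -0.1571  0.1297] yaw -23.64 tilt [ 0.005  -0.0015] q [-0.375  0.432  0.744  1.882 -0.354  0.958  0.117] F [ 0.41 -0.43 -2.73] T [-0.018  0.042  0.022] w 0.017
go [ 2.97 -0.    0.03] twist 0 yaw0 -23.64
```

```bash
python3 -m crank '[[0.6,0,0,0],[1.2,0,0,0],[1.8,0,0,0],[2.4,0,0,0],[2.4,0,0,0]]'
python3 -c "
from h import *
st();go([.5388,-.1573,.0858])"
```

```text
t: 18.75
position: [0.5378, -0.1568, 0.1046]
ee_rot: [0.323, 1.543, -0.324]
force: [0.9, 0.2, -2.2]
gripper_width: 0.0165
t 18.75 p [ 0.5378 -0.1568  0.1046] yaw -23.64 tilt [ 0.003  -0.0012] q [-0.355  0.465  0.722  1.902 -0.383  0.913  0.141] F [ 0.91  0.18 -2.16] T [-0.033  0.054 -0.013] w 0.0165
go [ 1.88 -0.    0.11] twist 0 yaw0 -23.64
```

```bash
python3 -m crank '[[0.6,0,0.05,0],[1.2,0,0.1,0],[1.7,0,0.1,0],[1.95,0,0.1,0],[2.0,0,0.1,0]]'
python3 -c "
from h import *
st();go([.5388,-.1573,.0858])"
```

```text
t: 19.25
position: [0.5387, -0.1574, 0.0856]
ee_rot: [0.324, 1.544, -0.323]
force: [-3.9, 1.7, 10.7]
gripper_width: 0.0168
t 19.25 p [ 0.5387 -0.1574  0.0856] yaw -23.65 tilt [0.0025 0.    ] q [-0.336  0.492  0.703  1.913 -0.409  0.88   0.161] F [-3.91  1.72 10.71] T [0.431 1.05  0.03 ] w 0.0168
go [-0.02  0.01  0.01] twist 0 yaw0 -23.65
```

```bash
python3 -m crank '[[-0.05,0,0,0],[-0.05,0,0,0],[-0.05,0,0,0],[-0.05,0,0,0],[-0.05,0,0,0]]' 0.5
python3 -c "
from h import *
st()"
python3 -m crank '[[-1,0,0,0],[-3,0,0,0],[-6,0,0,0],[-10,0,0,0],[-14,0,0,0],[-18,0,0,0],[-18,0,10,0],[-18,0,10,0],[-18,0,10,0]]'
python3 - <<'E'
from h import *
st()
b=cap('side');a=cap('top')
B=cv2.resize(b['pixels'][140:290,250:410],None,fx=3,fy=3,interpolation=2);A=cv2.resize(a['pixels'][140:230,340:445],None,fx=3,fy=3,interpolation=2)
c=np.zeros((450,795,3),np.uint8);c[:,:480]=B;c[:270,480:]=A;cv2.imwrite('pics/a6.png',cv2.convertScaleAbs(c,alpha=1.6))
E
```

```text
t: 19.75
position: [0.5387, -0.1573, 0.086]
ee_rot: [0.324, 1.544, -0.323]
force: [-0.1, 0.2, 0.6]
gripper_width: 0.0427
t 19.75 p [ 0.5387 -0.1573  0.086 ] yaw -23.65 tilt [0.0024 0.    ] q [-0.336  0.492  0.703  1.913 -0.408  0.881  0.161] F [-0.05  0.18  0.56] T [0.013 0.019 0.031] w 0.0427
t: 20.65
position: [0.6341, -0.1985, 0.2644]
ee_rot: [0.32, 1.544, -0.326]
force: [-0.7, 1.2, -1.0]
gripper_width: 0.0427
t 20.65 p [ 0.6341 -0.1985  0.2644] yaw -23.58 tilt [ 0.0019 -0.0043] q [-0.288  0.506  0.784  1.472 -0.359  1.309  0.113] F [-0.71  1.21 -1.01] T [ 0.042  0.07  -0.05 ] w 0.0427
```

View pics/a6.png

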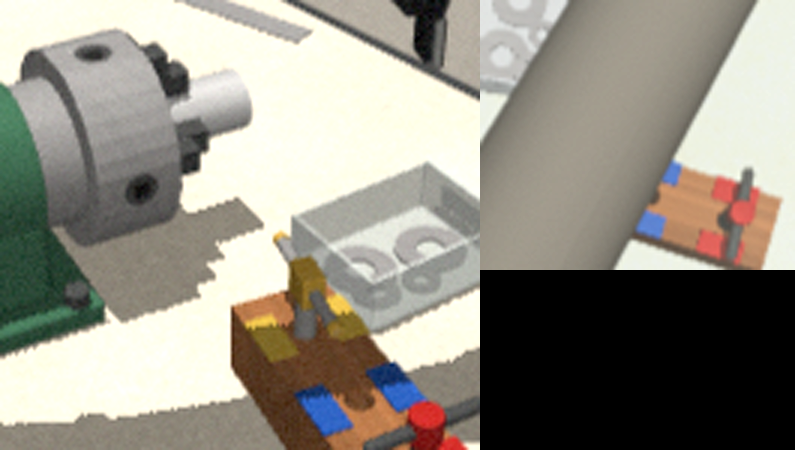

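```bash
python3 -m crank '[[0,0,0,0],[0,0,0,0],[0,0,0,0]]' && python3 -c "
from h import *
st();print(r.job_done())"
```

```text
t: 21.05
position: [0.6291, -0.1976, 0.2662]
ee_rot: [0.324, 1.545, -0.324]
force: [0.0, -0.2, 0.3]
gripper_width: 0.0429
t 21.05 p [ 0.6291 -0.1976  0.2662] yaw -23.69 tilt [ 0.0009 -0.0004] q [-0.292  0.497  0.787  1.481 -0.357  1.311  0.113] F [ 0.04 -0.19  0.31] T [0.028 0.002 0.01 ] w 0.0429
the job is handed in; nothing more can be done
None
```

I tightened the top jaw with the yellow key, put the key back in its yellow-labelled slot, and handed the job in at 21 s of the 67 s allowed.

- **Fitting:** I felt for the square with light pressure until the key dropped in. It seated about 20 mm below first contact, at the height expected for the socket's floor.
- **Tightening:** I turned it clockwise until the torque climbed from about 0.1 N m to 0.42–0.46 N m. That is above the 0.3 N m for a firm grip and well below the 0.8 N m that crushes the tube. I didn't take a `nip` reading; this went by torque alone.
- **Removal:** I eased the torque back to about 0.04 N m and lifted the key straight out.
- **Racking:** The first try at the slot caught on its rim, with about 27 N on the tool. The key was sitting about 2 mm off-centre in the gripper, so I backed off, corrected and lowered it again. It met the slot's floor within 0.2 mm of the height it had at the start.

**Last checks:** The side picture showed the key upright in the yellow slot and the socket empty. The box spanner and drawer were where they started, and the gripper was clear of everything. In that last look the arm hid the yellow slot from the top camera, and I did not check the offcut or the open-ended spanner.

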